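# Dock the finned sample block and throw the over-centre bail

## Task

Put the blue finned sample block into the cooling dock so that its fins slide fully down between the dock's fins and it sits level and centred lengthways; the dock's fin pack stands somewhere in its sideways play, so feel for the gaps and do not force the fins. Then swing the red-sleeved bail over the block until it snaps past centre and clamps the block down, and let go. Leave the other things on the worktop where they stand.

Things in the scene. Friction and masses are not known exactly. Their poses are not given: they have to be found in the camera images.
- dock: Cooling dock, fixed: dark steel plate 168 mm wide (y), from x = -73 to +93 mm, 10 mm thick, with a fin pack and, at x = 55, y = +-73 mm, two posts 75 mm tall. Origin on the worktop under the seat's middle; z up, x along the fins towards the bail's hinge, y across the fins.
- dock_seat (a point): Middle of the seat, 18 mm above the dock's origin. The pack: 5 upright fins along x, 80 mm long, 6 mm thick, pitch 16 mm, flat tops 38 mm above the worktop; mid-way they stand at dock y = -32, -16, 0, 16, 32 mm. The pack can shift along y (18 N friction) and starts anywhere within 5 mm either side of mid-way: not measured, only felt or seen.
- block: Blue block, loose, 0.2 to 0.4 kg: plate 80 (x) x 92 (y) x 10 mm; below it 4 fins along x, 80 long, 6 thick, 20 tall, flat tips, at y = -24, -8, 8, 24 mm (2 mm room each side in the dock's gaps); on top a central black grip rib 56 (x) x 10 (y) mm, 30 to 65 mm above the fin tips. Origin mid, at the fin tips. Starts standing on its fins. Same after half a turn.
- block_tips (a point): The block's origin again (middle, level with the fin tips). Fully seated it is at the height of point dock_seat, 18 mm above the worktop; resting on top of the dock's fins without engaging, 38 mm above the worktop.
- bail (a joint): Bail angle (rad): 0 = lying back level, away from the block; grows as it swings up and over; stop 2.9, over the block, arms 0.24 above level. Starts at 0 to 0.3. A spring resists with up to 10 N at the bar and throws it back to 0.6 if let go before dead centre (2.65); past that it pulls itself shut, pins pressing the plate's sides. It cannot pass centre over an unseated block.
- bail_bar (a point): Middle of the bail's cross bar, which runs along the dock's y: round, red sleeve 14 mm thick and 96 mm long, 140 mm from the hinge line. The arms at its ends stand 116 mm apart inside.
- bail_hinge (a point): Middle of the bail's hinge line, which runs along the dock's y, 55 mm along the dock's x from its origin and 60 mm above the worktop.
- cup: Sample cup with a red lid, 58 mm across, 72 mm tall, loose bystander; origin under its middle.
- tin: Pale round sample tin, 76 mm across, 52 mm tall, loose bystander; origin under its middle.
- tape: Roll of tape, 100 mm across, 25 mm tall, loose bystander; origin under its middle.
- marker: Red and white marker pen, 135 mm long, 17 mm thick, lying loose, bystander; origin under its middle.
Things that resemble listed ones, but are neither listed nor needed, are in the scene too. What is shaped like the block but brown or yellow is not meant.

How it is judged:
On the way, in this order (a step that is already met when the one before it is completed fails the run):
1. the block is fully down between the dock's fins, level and centred, with the bail still open (z of block in the frame of dock between 0.014 and 0.021 m and x of block in the frame of dock between -0.012 and 0.012 m and y of block in the frame of dock between -0.0082 and 0.0082 m and angle between block's own z axis and vertical below 0.06 rad and value of joint bail below 1.2 rad), for 0.2 s.
2. the bail has snapped past centre onto the block (value of joint bail above 2.78 rad), for 0.2 s.
At the end, for the whole second after the job is handed in: The block is at rest fully down between the dock's fins (origin 14 to 21 mm above the dock's origin, within 12 mm of the seat's middle lengthways and 8.2 mm sideways, tilted under 0.06 rad) and the bail is shut past centre (above 2.78 rad) (z of block in the frame of dock between 0.014 and 0.021 m and x of block in the frame of dock between -0.012 and 0.012 m and y of block in the frame of dock between -0.0082 and 0.0082 m and angle between block's own z axis and vertical below 0.06 rad and value of joint bail above 2.78 rad and linear speed of block below 0.02 m/s); the robot touches nothing.
It fails at once if while the bail is open, the block is forced against the dock with more than 60 N (contact force between block and dock above 60 N and value of joint bail below 1.5 rad).
It fails at once if a bystander is moved by more than 20 mm (distance of any of cup, tin, tape, marker from where it was at the start of the episode above 0.02 m).
It also fails if it takes over 67 s, if anything falls off the work surface, if the arm or the gripper's body presses on something with over 40 N, if the wrist force passes 120 N, or if a joint passes its speed limit or range.

## Robot

A 6-joint arm with a two-finger parallel gripper is mounted at the origin on a cart in front of the work surface, level with it; the furniture and walls round the work are solid. World frame = base frame: x ahead of the robot, y to its left, z up, the work surface at z = 0. Lengths are in m, angles in rad, forces in N, time in s.
With the tool pointing down it reaches from about 0.35 to 0.95 m from the base axis. Payload 17.4 kg.
Tool frame: the origin (TCP) lies at the very end of the fingers, on their centre line; the grasp point (between the pads) lies 19 mm behind it (grip_point_offset is the distance from the TCP to the grasp point, in m); z points along the fingers, y is the line along which they close (so a half turn about z gives the same grasp; the last joint's range is limited). The gripper opens to 93 mm and grips with 3 to 60 N. Pads are 15 mm wide; open, the fingers measure 128 mm over their backs; the gripper's body (75 mm by 188 mm) begins 65 mm behind the grasp point.
Start: joints at [-0.038, 0.116, 1.442, -0, 1.584, -0.038], TCP at [0.675, -0, 0.194] pointing down, gripper open.
Joint ranges: [-2.83, 2.83], [-0.83, 2.19], [0.07, 2.5], [-1.14, 4.28], [0.01, 3], [-2.97, 2.97]. Speed limits (rad/s): [1.89, 1.89, 2.22, 3.14, 3.14, 3.14].

## Interface

Orientations are given as a unit quaternion [w, x, y, z].
In Python, from cell import * gives the robot as it stands. The module is installed in compiled form; this text tells all that it offers.
- The arm moves only by the tool send_rows, never from a script. Its argument "deltas" is a list of rows, each an object with "translation": the shift along the tool's x, y, z in mm, a list of three; "delta_rot": the turn, a rotation vector about the tool's x, y, z in rad, a list of three; "gripper": the closure, from 0 (fully open) to 1 (shut). A call has 1 to 20 rows; each row is the pose to reach, as a shift and turn from the pose commanded when the call began, along the tool's axes at that moment; what a row does not reach only later rows make up. A row lasts 1/10 s, in which the tool goes at most 50 mm and 8.59 degrees, less where a joint would pass 70% of its speed; a pose out of reach is approached as far as the arm can. A call with a gripper value outside its range is refused whole. The fingers move at their own pace and stop on an object; "newtons" is the grip in N (left out, the last holds). Time passes only in rows, so rows that repeat a pose let the fingers close. It gives the time, the measured TCP pose, the force, the opening and the grip force at its end, in the units of the state.
- sense(): the state, without advancing time (a new reading comes with each control period).
- read_camera(name): name is "scene" or "side" or "wrist"; returns a dict with "color" (420x560x3 uint8, red, green, blue), "fx", "fy", "cx", "cy" (pixels), "xyz" and "rotation" of the camera in the world; the wrist camera has in their place "tool_from_camera" (4x4, takes a point from camera to tool coordinates, whose origin is the TCP and whose axes are the flange's). Camera axes: x right, y down, z forward; pixel columns grow to the right and rows downward; lengths in m; the calibration is good to about 2 mm. A picture is of the moment at which its call begins: read the wrist's pose just before it. There is no depth.
- hand_in(): hands the job in; it is judged then, once.
Trained networks look in a picture, given as the dict that the camera call returned (one of the last four; its "shot" number tells which), for a name from the list of things; names that differ only in an ending like _2 or _b are one class to them, and where a whole thing is asked for, a point or a joint stands for the part that bears it (a point fixed in the world has none). Each returns a list of dicts, best first, with "p" (0 to 1); they miss things now and then, are a little off and sometimes report something else, mostly with a low value. They report only what shows in the picture. A call takes as long as a camera call. They do not tell look-alikes from the thing itself.
- cut_out(target, picture): "region" (420x560 bool, what is visible of it) and "bbox" ([left, top, right, bottom] in pixels, round what is visible of it).
The state is a dict: "time_s": time; "joint_pos": joint angles; "dq": joint speeds; "joint_torque": joint torques, N m; "tool_pos": TCP position; "orientation": TCP orientation; "wrist_force": force on the tool from outside, world axes, zero at the start; "torque": the same for the moment, N m; "opening": opening from 0.0 (shut) to 1.0 (fully open); "grip_force": force on a finger pad.
Only numpy, scipy, OpenCV 4.12 (cv2) and the standard library are available. Lean on these libraries where they do the work, as an engineer would, in place of code of your own. Each camera call takes 0.05 s, during which the arm holds its last target. There are 200 camera calls.

## Working session

There is one attempt and no reset: what is moved stays moved. The work goes in short steps, Python scripts to look and compute and a tool call to move; the robot and the scene stay as the last step left them, time stands still between calls to the robot, and variables do not carry over. Pictures are saved under pics/ and viewed, at most 10 in all, crops included, and the job is handed in when it is done.

Besides the shell and the picture viewer there is one more tool, called after "Request:" as a command line: name --argument value ..., lists and objects as JSON in quotes. send_rows: Moves the arm, as the interface text tells. Its arguments: {"type":"object","properties":{"deltas":{"type":"array"},"newtons":{"type":"number"}},"required":["deltas"]}

```bash
mkdir -p pics; cat > h.py <<'E'
from cell import *
import numpy as np, cv2
from scipy.spatial.transform import Rotation as R
def rot(r):
    r=np.array(r,float)
    return r if r.shape==(3,3) else R.from_quat(r[[1,2,3,0]]).as_matrix()
def shot(n):
    s=sense(); p=read_camera(n)
    if n=="wrist":
        T=np.eye(4);T[:3,:3]=rot(s["orientation"]);T[:3,3]=s["tool_pos"]
        C=T@np.array(p["tool_from_camera"]); p["X"],p["Rm"]=C[:3,3],C[:3,:3]
    else: p["X"],p["Rm"]=np.array(p["xyz"]),rot(p["rotation"])
    return p
def px2w(p,u,v,z):
    d=p["Rm"]@np.array([(u-p["cx"])/p["fx"],(v-p["cy"])/p["fy"],1.])
    return p["X"]+d*(z-p["X"][2])/d[2]
def w2px(p,w):
    c=p["Rm"].T@(np.array(w)-p["X"]); return np.array([p["fx"]*c[0]/c[2]+p["cx"],p["fy"]*c[1]/c[2]+p["cy"]])
def save(p,name,crop=None,k=1):
    im=p["color"][:,:,::-1]
    if crop: a,b,c,d=crop; im=im[b:d,a:c]
    cv2.imwrite("pics/"+name,cv2.resize(im,None,fx=k,fy=k,interpolation=cv2.INTER_CUBIC))
E
python3 - <<'E'
from h import *
s=sense();print(s["tool_pos"],s["orientation"],s["opening"])
ims=[]
for n in ["scene","side","wrist"]:
    p=shot(n);save(p,n+"0.png");print(n,p["X"].round(3),p["Rm"].round(3).tolist(),p["fx"])
    ims.append(p["color"])
    for t in ["dock","block","bail","bail_bar","cup","tin","tape","marker"]:
        for d in cut_out(t,p)[:3]: print(t,round(d["p"],2),np.round(d["bbox"]).tolist())
cv2.imwrite("pics/m.png",cv2.resize(np.vstack([np.hstack(ims[:2]),np.hstack([ims[2],ims[2]*0])])[:,:,::-1],(800,600)))
E
```

```text
[ 6.74764394e-01 -1.64249322e-05  1.93210580e-01] [-4.20247694e-04  7.07114842e-01  7.07098481e-01 -4.02469321e-04] 0.9988227581792269
scene [-0.314  0.995  0.956] [[-0.725, -0.401, 0.56], [-0.689, 0.416, -0.594], [0.005, -0.816, -0.578]] 509.59159768548466
dock 0.93 [297.0, 156.0, 369.0, 218.0]
block 0.94 [237.0, 245.0, 280.0, 276.0]
block 0.84 [187.0, 266.0, 236.0, 304.0]
block 0.62 [256.0, 210.0, 296.0, 242.0]
bail 0.74 [321.0, 156.0, 374.0, 188.0]
bail_bar 0.73 [318.0, 152.0, 370.0, 184.0]
cup 0.66 [220.0, 205.0, 239.0, 233.0]
cup 0.26 [300.0, 155.0, 372.0, 222.0]
tin 0.79 [163.0, 250.0, 187.0, 279.0]
tape 0.66 [221.0, 191.0, 249.0, 213.0]
marker 0.45 [309.0, 248.0, 337.0, 281.0]
side [0.33  0.904 0.675] [[-0.963, -0.155, 0.218], [-0.268, 0.53, -0.805], [0.009, -0.834, -0.552]] 450.79810272296976
dock 0.55 [276.0, 139.0, 336.0, 209.0]
block 0.95 [252.0, 219.0, 301.0, 257.0]
block 0.61 [258.0, 256.0, 311.0, 304.0]
block 0.58 [230.0, 312.0, 287.0, 373.0]
bail 0.65 [283.0, 140.0, 333.0, 170.0]
bail_bar 0.46 [264.0, 257.0, 315.0, 306.0]
cup 0.93 [201.0, 222.0, 228.0, 261.0]
tin 0.68 [160.0, 307.0, 204.0, 354.0]
tape 0.86 [178.0, 208.0, 217.0, 238.0]
marker 0.89 [334.0, 246.0, 389.0, 275.0]
wrist [0.674 0.084 0.385] [[1.0, -0.001, -0.001], [-0.001, -0.954, -0.3], [-0.0, 0.3, -0.954]] 331.86895456650166
dock 0.79 [97.0, 228.0, 249.0, 417.0]
dock 0.4 [132.0, 357.0, 252.0, 417.0]
block 0.97 [125.0, 44.0, 212.0, 143.0]
bail 0.96 [135.0, 359.0, 254.0, 420.0]
bail_bar 0.72 [132.0, 358.0, 250.0, 418.0]
cup 0.84 [258.0, 4.0, 328.0, 46.0]
tape 0.97 [319.0, 62.0, 420.0, 161.0]
tape 0.59 [98.0, 228.0, 255.0, 420.0]
marker 0.85 [0.0, 80.0, 54.0, 115.0]
```

View pics/scene0.png

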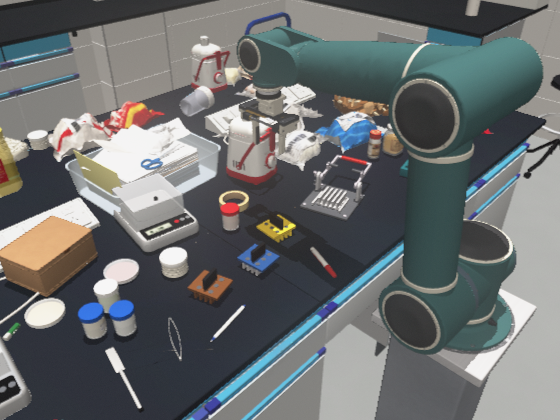

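View pics/side0.png

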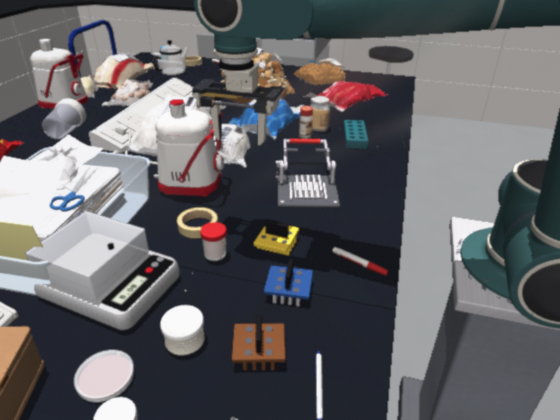

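Three look-alikes stand in a row. Yellow is at scene (276,227), side (277,239). Blue is at scene (258,258), side (289,283). Brown is at scene (210,285), side (259,342). The blue one fits the description. The dock is at scene (333,195), with its bail lying back, away from the side camera. Next come coarse positions and a closer look at the blue block and the dock.

```bash
python3 - <<'E'
from h import *
P={n:shot(n) for n in ["scene","side","wrist"]}
for n,p in P.items():
    hsv=cv2.cvtColor(p["color"],cv2.COLOR_RGB2HSV)
    for d in cut_out("block",p)[:4]:
        m=d["region"]; v,u=np.nonzero(m); c=p["color"][m].mean(0)
        print(n,"block",c.round(),u.mean().round(),v.mean().round(),px2w(p,u.mean(),v.mean(),.03).round(3))
for n,t,z in [("side","dock",.02),("scene","dock",.02),("wrist","dock",.02),("wrist","bail_bar",.07),("side","cup",.036),("side","tin",.026),("side","tape",.012),("side","marker",.008)]:
    d=cut_out(t,P[n])
    if d: v,u=np.nonzero(d[0]["region"]); print(n,t,px2w(P[n],u.mean(),v.mean(),z).round(3),d[0]["p"])
p=P["wrist"]; save(p,"w1.png")
c=P["side"]["color"][215:310,230:330]; e=P["wrist"]["color"][200:420,80:280]
cv2.imwrite("pics/c1.png",np.hstack([cv2.resize(c,(420,400)),cv2.resize(e,(364,400))])[:,:,::-1])
E
```

```text
scene block [ 69.  88. 123.] 256.0 259.0 [0.487 0.241 0.03 ]
scene block [145. 128.  57.] 276.0 227.0 [0.55  0.096 0.03 ]
scene block [117.  81.  60.] 209.0 285.0 [0.498 0.403 0.03 ]
side block [ 58.  84. 132.] 288.0 283.0 [0.49  0.236 0.03 ]
side block [118.  79.  56.] 258.0 343.0 [0.503 0.401 0.03 ]
side block [124. 110.  47.] 277.0 237.0 [0.555 0.092 0.03 ]
side block [141. 105. 110.] 306.0 150.0 [ 0.589 -0.373  0.03 ]
wrist block [193. 180.  76.] 168.0 93.0 [0.56  0.089 0.03 ]
side dock [ 0.546 -0.187  0.02 ] 0.93
scene dock [ 0.547 -0.192  0.02 ] 0.94
wrist dock [ 0.557 -0.162  0.02 ] 0.82
wrist bail_bar [ 0.57  -0.263  0.07 ] 0.98
side cup [0.689 0.153 0.036] 0.75
side tin [ 0.596 -0.378  0.026] 0.2
side tape [0.783 0.064 0.012] 0.71
side marker [0.356 0.1   0.008] 0.73
```

View pics/c1.png

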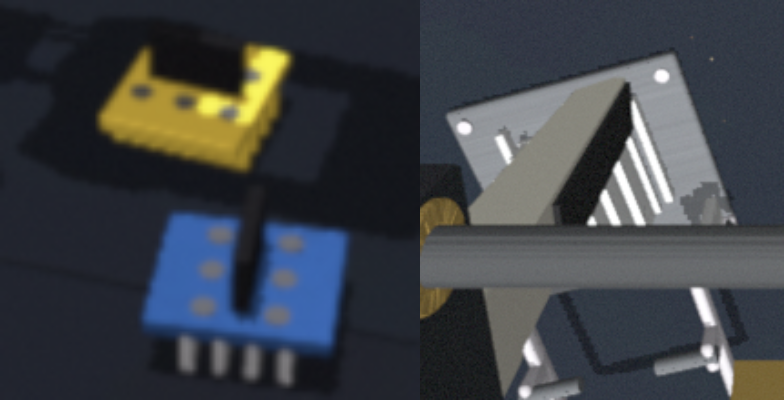

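Request:
send_rows --deltas '[{"translation": [30,-40,0],"delta_rot": [0,0,0],"gripper": 0},{"translation": [60,-80,0],"delta_rot": [0,0,0],"gripper": 0},{"translation": [90,-120,0],"delta_rot": [0,0,0],"gripper": 0},{"translation": [110,-150,0],"delta_rot": [0,0,0],"gripper": 0},{"translation": [130,-185,0],"delta_rot": [0,0,0],"gripper": 0},{"translation": [130,-185,0],"delta_rot": [0,0,0],"gripper": 0},{"translation": [130,-185,0],"delta_rot": [0,0,0],"gripper": 0}]'

```text
time_s: 2.75
tool_pos: [0.4899, 0.1303, 0.1945]
orientation: [0.0, 0.707, 0.708, 0.001]
wrist_force: [1.0, -0.6, 0.3]
opening: 0.999
grip_force: 0.0
```

```bash
cat > blk.py <<'E'
from h import *
p=shot("wrist")
for d in cut_out("block",p)[:3]:
    m=d["region"]; c=p["color"][m].mean(0)
    print(round(d["p"],2),c.round(),d["bbox"])
    if c[2]<c[0]: continue
    hsv=cv2.cvtColor(p["color"],cv2.COLOR_RGB2HSV)
    k=((hsv[...,0]>95)&(hsv[...,0]<125)&(hsv[...,1]>110)&(hsv[...,2]>60)).astype(np.uint8)
    n,l,st,_=cv2.connectedComponentsWithStats(cv2.morphologyEx(k,cv2.MORPH_CLOSE,np.ones((5,5))))
    i=1+st[1:,4].argmax(); vv,uu=np.nonzero(l==i)
    w=np.array([px2w(p,u,v,.03)[:2] for u,v in zip(uu,vv)],np.float32)
    r=cv2.minAreaRect(cv2.convexHull(w)); print("plate rect",r)
    b=d["bbox"]; save(p,"w_%d.png"%int(sense()["time_s"]*10))
s=sense();print(s["tool_pos"],s["orientation"],s["time_s"])
E
python3 blk.py; ls pics
```

```text
0.96 [ 93. 138. 191.] [232.8, 34.6, 330.4, 129.5]
plate rect ((0.4918023943901062, 0.22886395454406738), (0.0928545668721199, 0.08069722354412079), 6.089570999145508)
0.67 [208. 206. 113.] [300.4, 173.3, 384.3, 252.9]
[0.4906234  0.1296443  0.19398063] [1.08618981e-04 7.07228916e-01 7.06984616e-01 2.59065091e-05] 2.85
c1.png
m.png
scene0.png
side0.png
w1.png
w_28.png
wrist0.png
```

The blue plate measures 93 x 81 mm, which confirms the block. It is centred at (0.492, 0.229) and yawed 6.1°. I'll grasp the rib.

Request:
send_rows --deltas '[{"translation": [40,1,0],"delta_rot": [0,0,-0.05],"gripper": 0},{"translation": [80,2,0],"delta_rot": [0,0,-0.106],"gripper": 0},{"translation": [99,2,30],"delta_rot": [0,0,-0.106],"gripper": 0},{"translation": [99,2,65],"delta_rot": [0,0,-0.106],"gripper": 0},{"translation": [99,2,100],"delta_rot": [0,0,-0.106],"gripper": 0},{"translation": [99,2,130],"delta_rot": [0,0,-0.106],"gripper": 0},{"translation": [99,2,148],"delta_rot": [0,0,-0.106],"gripper": 0},{"translation": [99,2,158],"delta_rot": [0,0,-0.106],"gripper": 0},{"translation": [99,2,158],"delta_rot": [0,0,-0.106],"gripper": 0},{"translation": [99,2,158],"delta_rot": [0,0,-0.106],"gripper": 0}]'

```text
time_s: 3.85
tool_pos: [0.4927, 0.2289, 0.0367]
orientation: [0.0, 0.669, 0.743, 0.0]
wrist_force: [0.6, 0.3, 0.2]
opening: 0.999
grip_force: 0.0
```

Request:
send_rows --deltas '[{"translation": [0,0,0],"delta_rot": [0,0,0],"gripper": 1},{"translation": [0,0,0],"delta_rot": [0,0,0],"gripper": 1},{"translation": [0,0,0],"delta_rot": [0,0,0],"gripper": 1},{"translation": [0,0,0],"delta_rot": [0,0,0],"gripper": 1},{"translation": [0,0,0],"delta_rot": [0,0,0],"gripper": 1},{"translation": [0,0,0],"delta_rot": [0,0,0],"gripper": 1},{"translation": [0,0,0],"delta_rot": [0,0,0],"gripper": 1},{"translation": [0,0,0],"delta_rot": [0,0,0],"gripper": 1},{"translation": [0,0,0],"delta_rot": [0,0,0],"gripper": 1},{"translation": [0,0,0],"delta_rot": [0,0,0],"gripper": 1}]' --newtons 40

```text
time_s: 4.85
tool_pos: [0.492, 0.229, 0.0359]
orientation: [-0.0, 0.669, 0.744, -0.0]
wrist_force: [1.0, 0.2, -0.7]
opening: 0.193
grip_force: 0.0
```

Request:
send_rows --deltas '[{"translation": [0,0,0],"delta_rot": [0,0,0],"gripper": 1},{"translation": [0,0,0],"delta_rot": [0,0,0],"gripper": 1},{"translation": [0,0,0],"delta_rot": [0,0,0],"gripper": 1},{"translation": [0,0,0],"delta_rot": [0,0,0],"gripper": 1},{"translation": [0,0,-10],"delta_rot": [0,0,0],"gripper": 1},{"translation": [0,0,-25],"delta_rot": [0,0,0],"gripper": 1},{"translation": [0,0,-40],"delta_rot": [0,0,0],"gripper": 1}]'

```text
time_s: 5.55
tool_pos: [0.4921, 0.229, 0.0776]
orientation: [0.0, 0.669, 0.744, 0.0]
wrist_force: [-0.3, 0.5, -1.8]
opening: 0.099
grip_force: 40.0
```

Request:
send_rows --deltas '[{"translation": [0,0,-40],"delta_rot": [0,0,0],"gripper": 1},{"translation": [0,0,-80],"delta_rot": [0,0,0],"gripper": 1},{"translation": [-20,0,-120],"delta_rot": [0,0,0],"gripper": 1},{"translation": [-60,2,-155],"delta_rot": [0,0,0],"gripper": 1},{"translation": [-100,3,-165],"delta_rot": [0,0,0],"gripper": 1},{"translation": [-145,5,-165],"delta_rot": [0,0,0],"gripper": 1},{"translation": [-190,6,-165],"delta_rot": [0,0,0],"gripper": 1},{"translation": [-235,8,-165],"delta_rot": [0,0,0],"gripper": 1},{"translation": [-280,9,-165],"delta_rot": [0,0,0],"gripper": 1},{"translation": [-325,11,-165],"delta_rot": [0,0,0],"gripper": 1},{"translation": [-370,13,-165],"delta_rot": [0,0,0],"gripper": 1},{"translation": [-415,14,-165],"delta_rot": [0,0,0],"gripper": 1},{"translation": [-455,15,-165],"delta_rot": [0,0,0],"gripper": 1},{"translation": [-480,16,-165],"delta_rot": [0,0,0],"gripper": 1},{"translation": [-493,16,-165],"delta_rot": [0,0,0],"gripper": 1},{"translation": [-493,16,-165],"delta_rot": [0,0,0],"gripper": 1},{"translation": [-493,16,-165],"delta_rot": [0,0,0],"gripper": 1},{"translation": [-493,16,-165],"delta_rot": [0,0,0],"gripper": 1}]'

```text
time_s: 7.35
tool_pos: [0.5601, -0.2583, 0.2415]
orientation: [0.0, 0.668, 0.744, 0.0]
wrist_force: [-0.7, 0.6, -2.5]
opening: 0.098
grip_force: 40.0
```

```bash
python3 - <<'E'
from h import *
s=sense();print(s["tool_pos"],s["orientation"],s["wrist_force"],s["opening"],s["time_s"])
p=shot("wrist"); save(p,"dock1.png",None,1.4)
import pickle; pickle.dump(p,open("p1.pkl","wb"))
for t in ["dock","block","bail","bail_bar"]:
    for d in cut_out(t,p)[:2]: print(t,d["p"],d["bbox"])
E
```

```text
[ 0.56013847 -0.25833864  0.24149731] [2.13064575e-04 6.68246960e-01 7.43939463e-01 1.75217686e-04] [-0.66887664  0.5965043  -2.54921635] 0.09790201746049472 7.35
dock 0.76 [191.1, 3.8, 364.0, 248.8]
block 0.71 [208.7, 164.6, 354.3, 304.9]
bail 0.96 [221.3, 109.6, 355.9, 244.8]
bail 0.27 [189.9, 6.3, 361.9, 171.3]
bail_bar 0.84 [218.0, 109.9, 358.1, 243.6]
```

View pics/dock1.png

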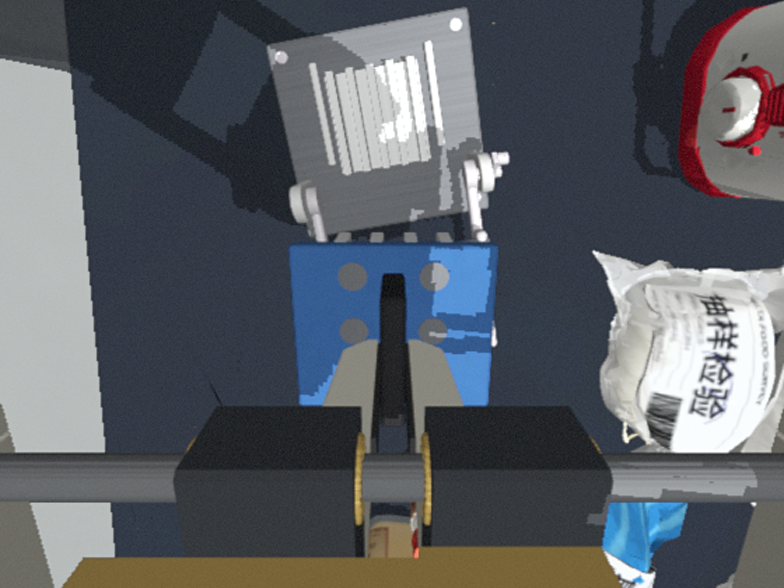

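The wrist view (scaled 1.4x) shows the held block, level, at (393,325). The dock plate's far corners are at about (268,46) and (467,8), the fins at about (325..435, 50..170), and the bail lies back under the block. Next I'll fit the dock pose and the pack offset.

```bash
cat > fit.py <<'E'
from h import *
from scipy.optimize import minimize
def edgeimg(p):
    g=cv2.GaussianBlur(cv2.cvtColor(p["color"],cv2.COLOR_RGB2GRAY).astype(np.float32),(0,0),1.0)
    return np.hypot(cv2.Sobel(g,5,1,0),cv2.Sobel(g,5,0,1))
def proj(p,W):
    c=(W-p["X"])@p["Rm"]; return np.stack([p["fx"]*c[:,0]/c[:,2]+p["cx"],p["fy"]*c[:,1]/c[:,2]+p["cy"]],1)
def fitpose(p,pts,g0,sig=(.004,.004,.03)):
    """pts: Nx3 local points on edges; g0=(x,y,yaw)"""
    E=edgeimg(p)
    def W(g):
        c,s=np.cos(g[2]),np.sin(g[2]); return pts@np.array([[c,s,0],[-s,c,0],[0,0,1]])+[g[0],g[1],0]
    def f(g):
        q=proj(p,W(g)).astype(np.float32)
        return -cv2.remap(E,q[:,0].reshape(-1,1),q[:,1].reshape(-1,1),1).mean()
    rng=np.random.default_rng(0); best=min((np.array(g0)+rng.normal(size=3)*sig for _ in range(1500)),key=f)
    r=minimize(f,best,method="Nelder-Mead",options=dict(xatol=1e-5,fatol=1e-4,initial_simplex=best+np.array([[0,0,0],[.002,0,0],[0,.002,0],[0,0,.02]])))
    return r.x,-r.fun
def seg(a,b,n=60): return np.linspace(a,b,n)
def rectify(p,g,x,y,z,k=5000):
    xs=np.arange(x[0],x[1],1/k);ys=np.arange(y[0],y[1],1/k)
    X,Y=np.meshgrid(xs,ys,indexing="ij"); c,s=np.cos(g[2]),np.sin(g[2])
    W=np.stack([g[0]+c*X-s*Y,g[1]+s*X+c*Y,X*0+z],-1).reshape(-1,3)
    q=proj(p,W).astype(np.float32).reshape(X.shape+(2,))
    return cv2.remap(p["color"],q[...,0],q[...,1],1)
PL=np.vstack([seg([-.073,-.084,.01],[-.073,.084,.01]),seg([-.073,-.084,.01],[.04,-.084,.01]),seg([-.073,.084,.01],[.04,.084,.01])])
E
cat > f1.py <<'E'
from fit import *; import pickle
p=pickle.load(open("p1.pkl","rb"))
a=px2w(p,268/1.4,46/1.4,.01);b=px2w(p,467/1.4,8/1.4,.01)
print(a,b,np.linalg.norm(a-b))
yaw=np.arctan2(*(b-a)[1::-1])-np.pi/2
m=(a+b)/2; g0=(m[0]+.073*np.cos(yaw),m[1]+.073*np.sin(yaw),yaw)
g,v=fitpose(p,PL,g0,(.004,.004,.02));print("dock",g0,g,v)
im=rectify(p,g,(-.06,.06),(-.07,.07),.038)
cv2.imwrite("pics/rect1.png",cv2.rotate(im,cv2.ROTATE_90_COUNTERCLOCKWISE)[:,:,::-1])
# tool/TCP world & block in-hand pose
s=sense();z=s["tool_pos"][2]-.036+.03
B=np.vstack([seg([.04,-.046,z],[.04,.046,z]),seg([.04,-.046,z],[-.02,-.046,z]),seg([.04,.046,z],[-.02,.046,z])])
g,v=fitpose(p,B,(s["tool_pos"][0],s["tool_pos"][1],np.pi/2+.106),(.003,.003,.03));print("block",g,v,s["tool_pos"])
np.save("g.npy",g)
E
python3 f1.py
```

```text
[ 0.44133146 -0.11412805  0.01      ] [ 0.59954695 -0.06955741  0.01      ] 0.16437361318232377
dock (np.float64(0.5402334766996897), np.float64(-0.16210784695492075), np.float64(-1.296204138284427)) [ 0.53855203 -0.16124643 -1.29701555] 180.10072326660156
block [ 0.55998514 -0.25668272  1.6769102 ] 79.11012268066406 [ 0.56014492 -0.25896521  0.24113875]
```

View pics/rect1.png

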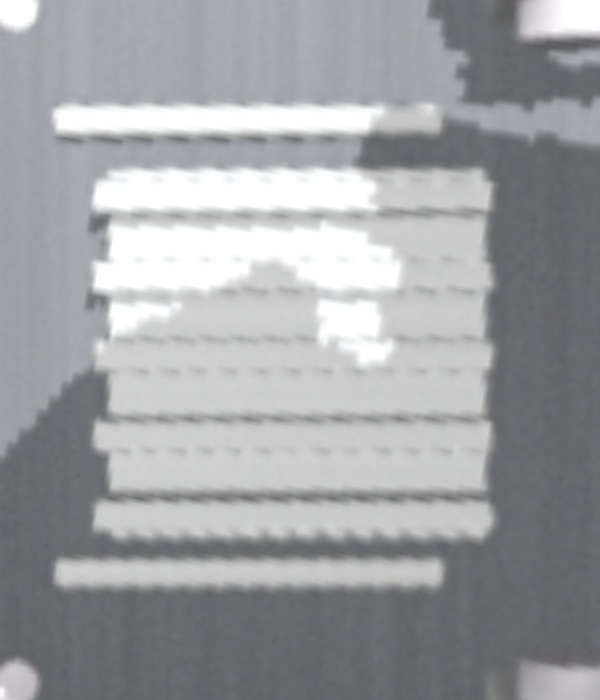

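Fit results:
- Dock at (0.5386, -0.1612), yaw -1.297.
- In the rectified view the five fin tops lie at rows 195, 275, 355, 434 and 516. That puts the pack about -1 mm off mid-way.
- The block sits centred under the TCP.

I'll move it above the fins.

Request:
send_rows --deltas '[{"translation": [35,-4,0],"delta_rot": [0,0,-0.06],"gripper": 1},{"translation": [70,-8,0],"delta_rot": [0,0,-0.12],"gripper": 1},{"translation": [99.8,-12,10],"delta_rot": [0,0,-0.168],"gripper": 1},{"translation": [99.8,-12,50],"delta_rot": [0,0,-0.168],"gripper": 1},{"translation": [99.8,-12,90],"delta_rot": [0,0,-0.168],"gripper": 1},{"translation": [99.8,-12,125],"delta_rot": [0,0,-0.168],"gripper": 1},{"translation": [99.8,-12,145],"delta_rot": [0,0,-0.168],"gripper": 1},{"translation": [99.8,-12,155],"delta_rot": [0,0,-0.168],"gripper": 1},{"translation": [99.8,-12,160],"delta_rot": [0,0,-0.168],"gripper": 1},{"translation": [99.8,-12,160],"delta_rot": [0,0,-0.168],"gripper": 1},{"translation": [99.8,-12,160],"delta_rot": [0,0,-0.168],"gripper": 1}]'

```text
time_s: 8.7
tool_pos: [0.5382, -0.1617, 0.0822]
orientation: [0.001, 0.604, 0.797, 0.0]
wrist_force: [0.1, 0.7, -2.6]
opening: 0.096
grip_force: 40.0
```

```bash
python3 - <<'E'
from h import *
s=sense();print(s["tool_pos"],s["orientation"],s["wrist_force"],s["torque"],2*np.arctan2(s["orientation"][2],s["orientation"][1]))
p=shot("side");
P=shot("wrist")
a=cv2.resize(p["color"][130:220,255:360],(440,377)); b=cv2.resize(P["color"][:300,140:430],(360,377))
cv2.imwrite("pics/near.png",np.hstack([a,b])[:,:,::-1])
E
```

```text
[ 0.53816281 -0.16174836  0.08224452] [7.75290895e-04 6.03901385e-01 7.97058623e-01 2.59060497e-04] [ 0.11794265  0.73678739 -2.56008662] [ 0.01097001 -0.08057591 -0.00686118] 1.8448185247118423
```

View pics/near.png

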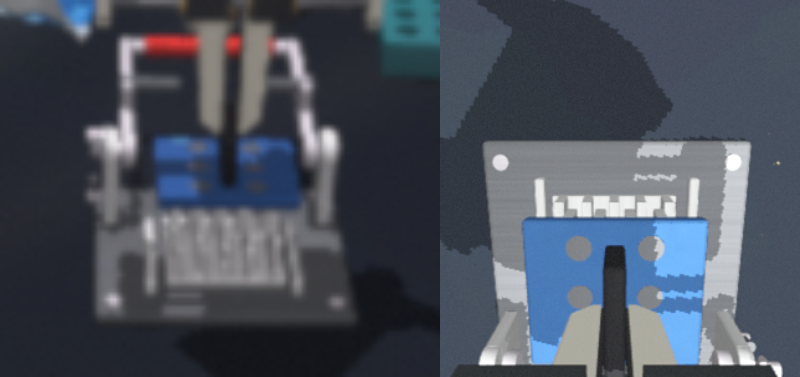

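Everything is aligned: the block sits level above the fin pack and the bail lies back. I'll feel downward gently, with a -0.5 mm lateral correction.

Request:
send_rows --deltas '[{"translation": [0,-0.5,2],"delta_rot": [0,0,0],"gripper": 1},{"translation": [0,-0.5,4],"delta_rot": [0,0,0],"gripper": 1},{"translation": [0,-0.5,6],"delta_rot": [0,0,0],"gripper": 1},{"translation": [0,-0.5,7.5],"delta_rot": [0,0,0],"gripper": 1},{"translation": [0,-0.5,9],"delta_rot": [0,0,0],"gripper": 1},{"translation": [0,-0.5,10],"delta_rot": [0,0,0],"gripper": 1},{"translation": [0,-0.5,10],"delta_rot": [0,0,0],"gripper": 1}]'

```text
time_s: 9.5
tool_pos: [0.537, -0.1617, 0.0708]
orientation: [-0.0, 0.604, 0.797, -0.0]
wrist_force: [-0.7, 1.1, -2.3]
opening: 0.095
grip_force: 40.0
```

Request:
send_rows --deltas '[{"translation": [0,0,1],"delta_rot": [0,0,0],"gripper": 1},{"translation": [0,0,2],"delta_rot": [0,0,0],"gripper": 1},{"translation": [0,0,3],"delta_rot": [0,0,0],"gripper": 1},{"translation": [0,0,4],"delta_rot": [0,0,0],"gripper": 1},{"translation": [0,0,5],"delta_rot": [0,0,0],"gripper": 1},{"translation": [0,0,5],"delta_rot": [0,0,0],"gripper": 1}]'

```text
time_s: 10.1
tool_pos: [0.537, -0.1617, 0.0658]
orientation: [-0.0, 0.604, 0.797, -0.0]
wrist_force: [0.5, -0.0, -2.3]
opening: 0.095
grip_force: 40.0
```

The tips are 8 mm below the fin tops with no contact force, so I'll continue down.

Request:
send_rows --deltas '[{"translation": [0,0,1.5],"delta_rot": [0,0,0],"gripper": 1},{"translation": [0,0,3],"delta_rot": [0,0,0],"gripper": 1},{"translation": [0,0,4.5],"delta_rot": [0,0,0],"gripper": 1},{"translation": [0,0,6],"delta_rot": [0,0,0],"gripper": 1},{"translation": [0,0,7.5],"delta_rot": [0,0,0],"gripper": 1},{"translation": [0,0,9],"delta_rot": [0,0,0],"gripper": 1},{"translation": [0,0,10],"delta_rot": [0,0,0],"gripper": 1},{"translation": [0,0,10.5],"delta_rot": [0,0,0],"gripper": 1},{"translation": [0,0,10.5],"delta_rot": [0,0,0],"gripper": 1}]'

```text
time_s: 11.0
tool_pos: [0.5371, -0.1617, 0.0554]
orientation: [-0.0, 0.604, 0.797, -0.0]
wrist_force: [0.3, -0.8, -2.5]
opening: 0.097
grip_force: 40.0
```

Request:
send_rows --deltas '[{"translation": [0,0,0.5],"delta_rot": [0,0,0],"gripper": 1},{"translation": [0,0,1],"delta_rot": [0,0,0],"gripper": 1},{"translation": [0,0,1.5],"delta_rot": [0,0,0],"gripper": 1},{"translation": [0,0,1.8],"delta_rot": [0,0,0],"gripper": 1},{"translation": [0,0,1.8],"delta_rot": [0,0,0],"gripper": 1}]'

```text
time_s: 11.5
tool_pos: [0.5372, -0.1617, 0.0538]
orientation: [0.0, 0.604, 0.797, 0.0]
wrist_force: [0.6, 0.2, -0.4]
opening: 0.096
grip_force: 40.0
```

The block has touched bottom at the expected height, with the load coming off the wrist. I'll release it, retract and check.

Request:
send_rows --deltas '[{"translation": [0,0,0],"delta_rot": [0,0,0],"gripper": 0.6},{"translation": [0,0,0],"delta_rot": [0,0,0],"gripper": 0.6},{"translation": [0,0,0],"delta_rot": [0,0,0],"gripper": 0.6},{"translation": [0,0,0],"delta_rot": [0,0,0],"gripper": 0.6},{"translation": [0,0,0],"delta_rot": [0,0,0],"gripper": 0.6},{"translation": [0,0,0],"delta_rot": [0,0,0],"gripper": 0.6},{"translation": [0,0,-10],"delta_rot": [0,0,0],"gripper": 0.6},{"translation": [0,0,-30],"delta_rot": [0,0,0],"gripper": 0.6},{"translation": [0,0,-70],"delta_rot": [0,0,0],"gripper": 0.6},{"translation": [0,0,-110],"delta_rot": [0,0,0],"gripper": 0.6},{"translation": [-45,0,-160],"delta_rot": [0,0,0],"gripper": 0.6},{"translation": [-90,0,-200],"delta_rot": [0,0,0],"gripper": 0.6},{"translation": [-90,0,-200],"delta_rot": [0,0,0],"gripper": 0.6},{"translation": [-90,0,-200],"delta_rot": [0,0,0],"gripper": 0.6}]'

```text
time_s: 12.9
tool_pos: [0.5623, -0.2507, 0.2571]
orientation: [0.002, 0.605, 0.796, 0.0]
wrist_force: [0.3, 0.5, -0.5]
opening: 0.403
grip_force: 0.0
```

```bash
cat > f2.py <<'E'
from fit import *
G=np.array([.53855,-.16125,-1.297]); c,sn=np.cos(G[2]),np.sin(G[2])
d2w=lambda P:np.asarray(P)@np.array([[c,sn,0],[-sn,c,0],[0,0,1]])+[G[0],G[1],0]
s=sense();print(s["tool_pos"],s["opening"],s["time_s"])
P={n:shot(n) for n in ["scene","side","wrist"]}
# bail angle: project bar mid against red sleeve centroid
th=np.linspace(0,.8,81); obs={}
for n in P:
    p=P[n]; hsv=cv2.cvtColor(p["color"],cv2.COLOR_RGB2HSV)
    red=(((hsv[...,0]<8)|(hsv[...,0]>172))&(hsv[...,1]>120)&(hsv[...,2]>70)).astype(np.uint8)
    pr=proj(p,d2w(np.stack([.055+.14*np.cos(th),0*th,.06+.14*np.sin(th)],1)))
    k,l,st,ce=cv2.connectedComponentsWithStats(red)
    b=[(np.hypot(*(pr-ce[i]).T).min(),i) for i in range(1,k) if st[i,4]>25]
    if b:
        e,i=min(b);j=np.hypot(*(pr-ce[i]).T).argmin(); print(n,"bail",th[j],"err px",e.round(1),ce[i],st[i])
p=P["wrist"]
for z in (.048,):
    B=np.vstack([seg([-.04,-.046,z],[-.04,.046,z]),seg([-.04,-.046,z],[.03,-.046,z]),seg([-.04,.046,z],[.03,.046,z])])
    g,v=fitpose(p,B,G,(.004,.004,.03)); print("block fit",g,v,"in dock", (g[:2]-G[:2])@np.array([[c,-sn],[sn,c]]), g[2]-G[2])
for z in (.0105,):
    g,v=fitpose(p,PL,G,(.003,.003,.02)); print("dock",g,v)
a=cv2.resize(P["side"]["color"][120:215,255:360],(400,362)); b=cv2.resize(p["color"][:300],(400,214)); b=np.vstack([b,np.zeros((148,400,3),np.uint8)])
cv2.imwrite("pics/seated.png",np.hstack([a,b])[:,:,::-1])
E
python3 f2.py
```

```text
[ 0.56226248 -0.25066164  0.2571176 ] 0.4033552464511008 12.9
scene bail 0.07 err px 0.1 [353.97115385 159.77884615] [342 156  24   9 104]
side bail 0.09 err px 0.1 [304.54913295 140.57225434] [290 138  30   6 173]
wrist bail 0.06 err px 2.1 [280.20938628 256.50661853] [246 251  70  12 831]
block fit [ 0.53576079 -0.16105004 -1.28640462] 138.74696350097656 in dock [-0.00094668 -0.00263125] 0.01059538225436607
dock [ 0.53840938 -0.16095139 -1.29700937] 194.2187042236328
```

View pics/seated.png

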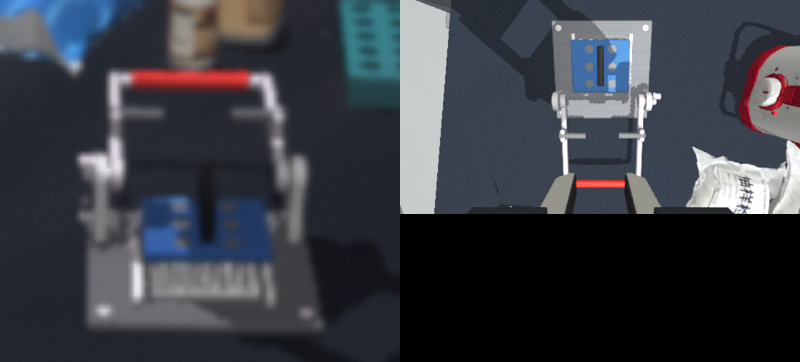

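The block is seated and the bail is still open at about 0.07 rad, with the bar at dock x ≈ 195 mm and z ≈ 70 mm. I'll turn the tool 90° above the bar.

Request:
send_rows --deltas '[{"translation": [-10,0,0],"delta_rot": [0,0,-0.14],"gripper": 0.3},{"translation": [-20,0,0],"delta_rot": [0,0,-0.28],"gripper": 0.3},{"translation": [-30,0,0],"delta_rot": [0,0,-0.42],"gripper": 0.3},{"translation": [-40,0,0],"delta_rot": [0,0,-0.56],"gripper": 0.3},{"translation": [-50,0,0],"delta_rot": [0,0,-0.7],"gripper": 0.3},{"translation": [-60,0,0],"delta_rot": [0,0,-0.84],"gripper": 0.3},{"translation": [-70,0,0],"delta_rot": [0,0,-0.98],"gripper": 0.3},{"translation": [-80,1,0],"delta_rot": [0,0,-1.12],"gripper": 0.3},{"translation": [-90,1,0],"delta_rot": [0,0,-1.26],"gripper": 0.3},{"translation": [-100,1,0],"delta_rot": [0,0,-1.4],"gripper": 0.3},{"translation": [-102,1,0],"delta_rot": [0,0,-1.5],"gripper": 0.3},{"translation": [-102,1,0],"delta_rot": [0,0,-1.57],"gripper": 0.3},{"translation": [-102,1,0],"delta_rot": [0,0,-1.57],"gripper": 0.3},{"translation": [-102,1,0],"delta_rot": [0,0,-1.57],"gripper": 0.3},{"translation": [-102,1,0],"delta_rot": [0,0,-1.57],"gripper": 0.3}]'

```text
time_s: 14.55
tool_pos: [0.59, -0.3457, 0.2534]
orientation: [-0.0, -0.136, 0.991, 0.0]
wrist_force: [-0.4, 0.3, 0.3]
opening: 0.701
grip_force: 0.0
```

```bash
cat > st.py <<'E'
from h import *
G=np.array([.53855,-.16125,-1.297]); c,sn=np.cos(G[2]),np.sin(G[2])
s=sense(); q=s["orientation"]; d=(np.array(s["tool_pos"])[:2]-G[:2])@np.array([[c,-sn],[sn,c]])
print("dock xy",(d*1000).round(1),"z",round(s["tool_pos"][2]*1000,1),"yaw",2*np.arctan2(q[2],q[1])-G[2],q,"F",np.round(s["wrist_force"],1),s["joint_pos"],s["time_s"])
E
python3 st.py
```

```text
dock xy [191.5  -0.4] z 253.4 yaw 4.7105208328424135 [-1.38422478e-04 -1.35545564e-01  9.90771096e-01  1.26077540e-04] F [-0.4  0.3  0.3] [-5.67401100e-01  1.26421978e-01  1.33494351e+00  1.33314294e-05
  1.68060139e+00 -2.41012415e+00] 14.55
```

Request:
send_rows --deltas '[{"translation": [0,-3,40],"delta_rot": [0,0,0],"gripper": 0.3},{"translation": [0,-3,85],"delta_rot": [0,0,0],"gripper": 0.3},{"translation": [0,-3,125],"delta_rot": [0,0,0],"gripper": 0.3},{"translation": [0,-3,160],"delta_rot": [0,0,0],"gripper": 0.3},{"translation": [0,-3,185],"delta_rot": [0,0,0],"gripper": 0.3},{"translation": [0,-3,198],"delta_rot": [0,0,0],"gripper": 0.3},{"translation": [0,-3,202],"delta_rot": [0,0,0],"gripper": 0.3},{"translation": [0,-3,202],"delta_rot": [0,0,0],"gripper": 0.3},{"translation": [0,-3,202],"delta_rot": [0,0,0],"gripper": 0.3}]'

```text
time_s: 15.45
tool_pos: [0.5915, -0.3495, 0.0534]
orientation: [0.001, -0.136, 0.991, -0.001]
wrist_force: [-0.1, -0.6, 0.3]
opening: 0.698
grip_force: 0.0
```

Request:
send_rows --deltas '[{"translation": [0,0,0],"delta_rot": [0,0,0],"gripper": 1},{"translation": [0,0,0],"delta_rot": [0,0,0],"gripper": 1},{"translation": [0,0,0],"delta_rot": [0,0,0],"gripper": 1},{"translation": [0,0,0],"delta_rot": [0,0,0],"gripper": 1},{"translation": [0,0,0],"delta_rot": [0,0,0],"gripper": 1},{"translation": [0,0,0],"delta_rot": [0,0,0],"gripper": 1},{"translation": [0,0,0],"delta_rot": [0,0,0],"gripper": 1},{"translation": [0,0,0],"delta_rot": [0,0,0],"gripper": 1},{"translation": [0,0,0],"delta_rot": [0,0,0],"gripper": 1},{"translation": [0,0,0],"delta_rot": [0,0,0],"gripper": 1}]' --newtons 40

```text
time_s: 16.45
tool_pos: [0.5909, -0.3492, 0.0517]
orientation: [0.0, -0.136, 0.991, -0.0]
wrist_force: [-0.1, -0.1, 0.8]
opening: 0.001
grip_force: 0.3
```

```bash
python3 st.py
```

```text
dock xy [195.1  -0.5] z 51.7 yaw 4.711776941797203 [ 1.97302985e-05 -1.36167797e-01  9.90685786e-01 -6.13384690e-05] F [-0.1 -0.1  0.8] [-5.70929530e-01  2.10265031e-01  1.56970012e+00 -6.90914016e-05
  1.36151778e+00 -2.41489579e+00] 16.45
```

The fingers shut on nothing, so I'll look at where the bar is.

```bash
python3 - <<'E'
from h import *
P=shot("side");W=shot("wrist");S=shot("scene")
a=cv2.resize(P["color"][90:200,240:370],(400,338)); b=cv2.resize(S["color"][110:220,280:410],(400,338)); 
c=cv2.resize(W["color"],(347,260)); b2=np.zeros((260,800,3),np.uint8); b2[:,:347]=c
cv2.imwrite("pics/bar.png",np.vstack([np.hstack([a,b]),b2])[:,:,::-1])
E
```

```text
(no output)
```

View pics/bar.png

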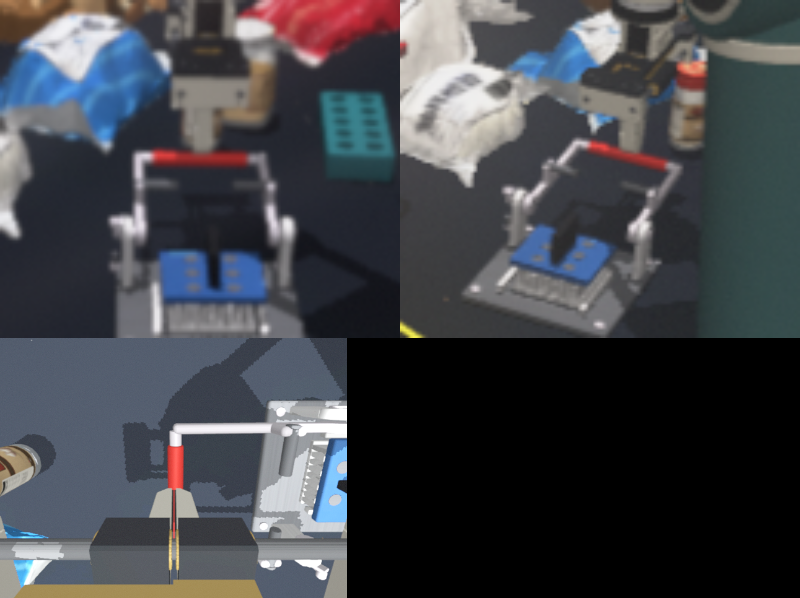

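```bash
cat > bar.py <<'E'
from fit import *
from scipy.optimize import least_squares
G=np.array([.53855,-.16125,-1.297]); c,sn=np.cos(G[2]),np.sin(G[2])
M=np.array([[c,sn,0],[-sn,c,0],[0,0,1]]); d2w=lambda P:np.asarray(P)@M+[G[0],G[1],0]
obs=[]
for n in ["scene","side"]:
    p=shot(n); hsv=cv2.cvtColor(p["color"],cv2.COLOR_RGB2HSV)
    red=(((hsv[...,0]<8)|(hsv[...,0]>172))&(hsv[...,1]>120)&(hsv[...,2]>70)).astype(np.uint8)
    th=np.linspace(-.1,2.95,200); pr=proj(p,d2w(np.stack([.055+.14*np.cos(th),0*th,.06+.14*np.sin(th)],1)))
    k,l,st,ce=cv2.connectedComponentsWithStats(red)
    e,i=min((np.hypot(*(pr-ce[i]).T).min(),i) for i in range(1,k) if st[i,4]>30)
    j=np.hypot(*(pr-ce[i]).T).argmin(); print(n,"th",th[j].round(3),"err",e.round(1),ce[i].round(1),st[i]); obs.append((p,ce[i]))
    print("  TCP px",proj(p,np.array([sense()["tool_pos"]])).round(1),"bar at 0,.07,.15",proj(p,d2w([[.055+.14*np.cos(a),0,.06+.14*np.sin(a)] for a in (0,.07,.15)])).round(1).tolist())
r=least_squares(lambda w:np.concatenate([proj(p,w[None])[0]-o for p,o in obs]),[.59,-.35,.07])
print("bar tri dock",((r.x-[G[0],G[1],0])@M.T*1000).round(1),r.fun.round(1))
E
python3 bar.py
```

```text
scene th 0.053 err 0.6 [353.4 160.3] [341 156  26  10  93]
  TCP px [[353.8 164.3]] bar at 0,.07,.15 [[353.8, 162.2], [354.1, 159.8], [354.2, 157.2]]
side th 0.084 err 0.5 [304.1 141. ] [290 138  30   6 147]
  TCP px [[304.5 146.6]] bar at 0,.07,.15 [[304.4, 144.2], [304.6, 141.4], [304.7, 138.2]]
bar tri dock [191.3   1.4  71.2] [ 0.  -0.5  0.1  0.4]
```

```bash
python3 st.py; cat > wb.py <<'E'
from fit import *
p=shot("wrist"); hsv=cv2.cvtColor(p["color"],cv2.COLOR_RGB2HSV)
red=(((hsv[...,0]<8)|(hsv[...,0]>172))&(hsv[...,1]>120)&(hsv[...,2]>60))
G=np.array([.53855,-.16125,-1.297]); c,sn=np.cos(G[2]),np.sin(G[2]); M=np.array([[c,sn,0],[-sn,c,0],[0,0,1]])
g=lambda w:((w-[G[0],G[1],0])@M.T*1000).round(1)
s=sense(); print("TCP",g(np.array(s["tool_pos"])), "cam",g(p["X"]))
print("TCP px",proj(p,np.array([s["tool_pos"]])), "grasp pt px",proj(p,np.array([s["tool_pos"]])+[0,0,.019]))
for v in range(150,330,8):
    u=np.nonzero(red[v,200:360])[0]+200
    if len(u)>1: print(v,u.min(),u.max(),len(u),p["color"][v,(u.min()+u.max())//2], *[g(px2w(p,(u.min()+u.max())/2,v,z))[:2] for z in (.06,.07,.10)])
E
python3 wb.py
```

```text
dock xy [195.1  -0.5] z 51.7 yaw 4.7117427847820315 [ 3.85666043e-05 -1.36150878e-01  9.90688112e-01 -3.48633700e-05] F [ 0.3  0.7 -0. ] [-5.70964096e-01  2.10263836e-01  1.56968548e+00 -2.91954340e-06
  1.36153940e+00 -2.41490995e+00] 16.7
TCP [195.1  -0.5  51.7] cam [194.7 -85.1 242.6]
TCP px [[279.86782599 240.24665479]] grasp pt px [[279.83642436 253.8275006 ]]
174 271 295 8 [255 255 255] [193.2 -44.6] [193.3 -46.8] [193.6 -53.4]
182 270 296 27 [255 100  93] [193.2 -40. ] [193.3 -42.4] [193.6 -49.8]
190 270 296 27 [255 103  95] [193.2 -35.3] [193.3 -38. ] [193.6 -46.2]
198 270 295 26 [255  98  91] [193.5 -30.5] [193.6 -33.5] [193.8 -42.5]
206 270 295 26 [255  98  92] [193.5 -25.7] [193.6 -28.9] [193.8 -38.7]
214 271 295 25 [255 106  96] [193.2 -20.8] [193.3 -24.3] [193.6 -34.9]
222 271 295 25 [255 102  94] [193.2 -15.8] [193.3 -19.6] [193.6 -31. ]
230 271 295 25 [255  99  92] [193.2 -10.7] [193.3 -14.8] [193.5 -27. ]
238 271 295 25 [255  98  89] [193.2  -5.6] [193.3 -10. ] [193.5 -23. ]
246 279 281 3 [174  67  64] [195.   -0.4] [195.  -5.] [195.  -18.9]
254 279 281 3 [178  70  66] [195.    4.9] [195.  -0.] [195.  -14.8]
262 279 281 3 [177  65  64] [195.   10.3] [195.    5.1] [195.  -10.6]
270 279 281 3 [180  72  67] [195.   15.8] [195.   10.3] [195.   -6.3]
278 279 281 3 [179  70  64] [195.   21.3] [195.   15.5] [195.  -2.]
286 279 281 3 [177  69  62] [195.1  27. ] [195.   20.9] [195.    2.4]
294 279 281 3 [176  66  62] [195.1  32.7] [195.1  26.3] [195.    6.9]
302 279 282 4 [241  94  89] [194.8  38.6] [194.8  31.8] [194.8  11.5]
310 279 282 4 [239  88  83] [194.8  44.5] [194.8  37.4] [194.8  16.1]
318 280 281 2 [242  96  90] [194.8  50.6] [194.8  43.1] [194.8  20.8]
```

The bar really is at dock (193, z ≈ 72), yet the shut fingers show as lying above the sleeve. I'll open, go 22 mm lower and close again.

Request:
send_rows --deltas '[{"translation": [0,1,0],"delta_rot": [0,0,0],"gripper": 0.4},{"translation": [0,1,0],"delta_rot": [0,0,0],"gripper": 0.4},{"translation": [0,1,0],"delta_rot": [0,0,0],"gripper": 0.4},{"translation": [0,1,0],"delta_rot": [0,0,0],"gripper": 0.4},{"translation": [0,1,0],"delta_rot": [0,0,0],"gripper": 0.4},{"translation": [0,1,0],"delta_rot": [0,0,0],"gripper": 0.4},{"translation": [0,1,0],"delta_rot": [0,0,0],"gripper": 0.4},{"translation": [0,1,5],"delta_rot": [0,0,0],"gripper": 0.4},{"translation": [0,1,10],"delta_rot": [0,0,0],"gripper": 0.4},{"translation": [0,1,15],"delta_rot": [0,0,0],"gripper": 0.4},{"translation": [0,1,20],"delta_rot": [0,0,0],"gripper": 0.4},{"translation": [0,1,22],"delta_rot": [0,0,0],"gripper": 0.4},{"translation": [0,1,22],"delta_rot": [0,0,0],"gripper": 0.4}]'

```text
time_s: 18.05
tool_pos: [0.5904, -0.3481, 0.0291]
orientation: [-0.0, -0.136, 0.991, 0.0]
wrist_force: [0.5, 1.1, 0.9]
opening: 0.604
grip_force: 0.0
```

Request:
send_rows --deltas '[{"translation": [0,0,0],"delta_rot": [0,0,0],"gripper": 1},{"translation": [0,0,0],"delta_rot": [0,0,0],"gripper": 1},{"translation": [0,0,0],"delta_rot": [0,0,0],"gripper": 1},{"translation": [0,0,0],"delta_rot": [0,0,0],"gripper": 1},{"translation": [0,0,0],"delta_rot": [0,0,0],"gripper": 1},{"translation": [0,0,0],"delta_rot": [0,0,0],"gripper": 1},{"translation": [0,0,0],"delta_rot": [0,0,0],"gripper": 1},{"translation": [0,0,0],"delta_rot": [0,0,0],"gripper": 1},{"translation": [0,0,0],"delta_rot": [0,0,0],"gripper": 1},{"translation": [0,0,0],"delta_rot": [0,0,0],"gripper": 1}]'

```text
time_s: 19.05
tool_pos: [0.5905, -0.3478, 0.0295]
orientation: [-0.0, -0.136, 0.991, 0.0]
wrist_force: [-1.6, 4.9, 0.3]
opening: 0.135
grip_force: 40.0
```

```bash
python3 st.py; python3 bar.py;  python3 wb.py | head -24
```

```text
dock xy [193.6  -0.5] z 29.5 yaw 4.7119315758146625 [-1.63511010e-04 -1.36244382e-01  9.90675167e-01  3.94398969e-04] F [-1.6  4.9  0.3] [-5.69720610e-01  2.25679711e-01  1.58949533e+00  3.99578001e-04
  1.32717840e+00 -2.41395239e+00] 19.05
scene th 0.023 err 7.0 [360.9 162.2] [356 160  11   6  39]
  TCP px [[353.1 169.8]] bar at 0,.07,.15 [[353.8, 162.2], [354.1, 159.8], [354.2, 157.2]]
side th 2.184 err 3.9 [314.3 141. ] [309 139  11   5  52]
  TCP px [[304.2 153.2]] bar at 0,.07,.15 [[304.4, 144.2], [304.6, 141.4], [304.7, 138.2]]
bar tri dock [183.5 -29.4  75.3] [ 0.  -0.4  0.1  0.3]
TCP [193.6  -0.5  29.5] cam [193.5 -85.  220.4]
TCP px [[279.8969013 240.2236181]] grasp pt px [[279.89791709 253.79373586]]
190 266 295 30 [255 101  93] [193.2 -41.3] [193.2 -44.1] [193.3 -52.2]
198 266 295 30 [255  98  91] [193.2 -37.1] [193.3 -40.1] [193.3 -49.1]
206 266 294 29 [255 101  90] [193.5 -32.9] [193.5 -36.2] [193.5 -45.9]
214 266 294 29 [255  98  89] [193.5 -28.6] [193.5 -32.1] [193.5 -42.7]
222 266 294 29 [255  97  88] [193.5 -24.2] [193.5 -28. ] [193.5 -39.4]
230 266 294 29 [255  99  91] [193.5 -19.8] [193.5 -23.8] [193.5 -36.1]
238 266 294 29 [255  99  91] [193.5 -15.3] [193.5 -19.6] [193.5 -32.7]
246 267 294 28 [255  97  89] [193.3 -10.7] [193.3 -15.3] [193.3 -29.2]
254 267 294 28 [255  95  91] [193.3  -6. ] [193.3 -11. ] [193.3 -25.7]
262 267 293 27 [254  93  84] [193.6  -1.3] [193.5  -6.5] [193.5 -22.2]
270 267 293 27 [254  92  86] [193.6   3.5] [193.6  -2. ] [193.5 -18.6]
278 267 293 27 [254  95  86] [193.6   8.4] [193.6   2.6] [193.5 -14.9]
286 267 293 27 [252  90  81] [193.6  13.4] [193.6   7.2] [193.5 -11.2]
294 267 293 27 [252  92  84] [193.6  18.4] [193.6  12. ] [193.6  -7.4]
302 267 293 27 [252  90  84] [193.6  23.5] [193.6  16.8] [193.6  -3.5]
310 268 293 26 [251  90  80] [193.3  28.8] [193.3  21.7] [193.4   0.4]
318 268 293 26 [250  87  82] [193.3  34.1] [193.3  26.6] [193.4   4.4]
```

This time it is gripped: opening 0.135, about 14 mm, with 40 N. The finger ends sit about 20 mm higher than the reported TCP, so I'll work relative to this grasp. Next are the arc waypoints.

```bash
python3 -c "
import numpy as np
t0=.075
def d(a,b): return round(-140*(np.cos(b)-np.cos(a)),1),round(-140*(np.sin(b)-np.sin(a)),1)
for lo,hi in((.075,1.275),(1.275,2.475),(2.475,2.9)):
  print(hi,[d(lo,t) for t in np.arange(lo+.1,hi+.001,.1)])
print([d(2.475,t) for t in (2.55,2.6,2.65,2.7,2.74,2.78)])"
```

```text
1.275 [(np.float64(1.7), np.float64(-13.9)), (np.float64(4.9), np.float64(-27.5)), (np.float64(9.3), np.float64(-40.8)), (np.float64(15.1), np.float64(-53.5)), (np.float64(22.1), np.float64(-65.6)), (np.float64(30.3), np.float64(-77.0)), (np.float64(39.6), np.float64(-87.5)), (np.float64(49.9), np.float64(-97.0)), (np.float64(61.0), np.float64(-105.4)), (np.float64(73.0), np.float64(-112.7)), (np.float64(85.6), np.float64(-118.7)), (np.float64(98.8), np.float64(-123.4))]
2.475 [(np.float64(13.6), np.float64(-3.4)), (np.float64(27.4), np.float64(-5.4)), (np.float64(41.4), np.float64(-6.1)), (np.float64(55.4), np.float64(-5.3)), (np.float64(69.2), np.float64(-3.2)), (np.float64(82.7), np.float64(0.3)), (np.float64(95.9), np.float64(5.2)), (np.float64(108.4), np.float64(11.3)), (np.float64(120.3), np.float64(18.7)), (np.float64(131.5), np.float64(27.2)), (np.float64(141.6), np.float64(36.8)), (np.float64(150.8), np.float64(47.4))]
2.9 [(np.float64(8.1), np.float64(11.4)), (np.float64(15.0), np.float64(23.6)), (np.float64(20.7), np.float64(36.4)), (np.float64(25.0), np.float64(49.7))]
[(np.float64(6.2), np.float64(8.5)), (np.float64(9.9), np.float64(14.4)), (np.float64(13.4), np.float64(20.5)), (np.float64(16.5), np.float64(26.7)), (np.float64(18.8), np.float64(31.8)), (np.float64(20.9), np.float64(37.0))]
```

Request:
send_rows --deltas '[{"translation": [0,1.7,-13.9],"delta_rot": [0,0,0],"gripper": 1},{"translation": [0,4.9,-27.5],"delta_rot": [0,0,0],"gripper": 1},{"translation": [0,9.3,-40.8],"delta_rot": [0,0,0],"gripper": 1},{"translation": [0,15.1,-53.5],"delta_rot": [0,0,0],"gripper": 1},{"translation": [0,22.1,-65.6],"delta_rot": [0,0,0],"gripper": 1},{"translation": [0,30.3,-77],"delta_rot": [0,0,0],"gripper": 1},{"translation": [0,39.6,-87.5],"delta_rot": [0,0,0],"gripper": 1},{"translation": [0,49.9,-97],"delta_rot": [0,0,0],"gripper": 1},{"translation": [0,61,-105.4],"delta_rot": [0,0,0],"gripper": 1},{"translation": [0,73,-112.7],"delta_rot": [0,0,0],"gripper": 1},{"translation": [0,85.6,-118.7],"delta_rot": [0,0,0],"gripper": 1},{"translation": [0,98.8,-123.4],"delta_rot": [0,0,0],"gripper": 1},{"translation": [0,98.8,-123.4],"delta_rot": [0,0,0],"gripper": 1}]'

```text
time_s: 20.5
tool_pos: [0.5649, -0.2545, 0.1588]
orientation: [0.003, -0.136, 0.991, -0.004]
wrist_force: [-0.8, -13.3, 22.8]
opening: 0.137
grip_force: 40.0
```

```bash
python3 st.py
```

```text
dock xy [96.9  0.1] z 158.8 yaw 4.711386928396282 [ 0.0029196  -0.13597302  0.99070079 -0.00384168] F [ -0.8 -13.3  22.8] [-4.62895531e-01  1.10008687e-03  1.61829324e+00 -3.05583903e-03
  1.51304404e+00 -2.30632371e+00] 20.5
```

The arc's centre is about 6 mm higher than assumed, with 25 N of radial load. I'll correct it and continue.

Request:
send_rows --deltas '[{"translation": [0,1.5,-4],"delta_rot": [0,0,0],"gripper": 1},{"translation": [0,3.4,-7.3],"delta_rot": [0,0,0],"gripper": 1},{"translation": [0,17,-10.4],"delta_rot": [0,0,0],"gripper": 1},{"translation": [0,30.9,-12],"delta_rot": [0,0,0],"gripper": 1},{"translation": [0,44.9,-12.3],"delta_rot": [0,0,0],"gripper": 1},{"translation": [0,58.8,-11.2],"delta_rot": [0,0,0],"gripper": 1},{"translation": [0,72.6,-8.7],"delta_rot": [0,0,0],"gripper": 1},{"translation": [0,86.1,-4.9],"delta_rot": [0,0,0],"gripper": 1},{"translation": [0,99.1,0.3],"delta_rot": [0,0,0],"gripper": 1},{"translation": [0,99.1,0.3],"delta_rot": [0,0,0],"gripper": 1}]'

```text
time_s: 21.5
tool_pos: [0.5377, -0.1573, 0.1554]
orientation: [0.002, -0.136, 0.991, -0.001]
wrist_force: [3.2, -3.8, 8.4]
opening: 0.142
grip_force: 40.0
```

```bash
python3 st.py
```

```text
dock xy [-4.   0.3] z 155.4 yaw 4.712281349265494 [ 0.00199943 -0.13641724  0.99064844 -0.00141874] F [ 3.2 -3.8  8.4] [-3.29638683e-01 -1.25457471e-01  1.74456987e+00 -7.36858028e-04
  1.51763251e+00 -2.17408633e+00] 21.5
```

Request:
send_rows --deltas '[{"translation": [0,12.4,4.8],"delta_rot": [0,0,0],"gripper": 1},{"translation": [0,24.1,12.4],"delta_rot": [0,0,0],"gripper": 1},{"translation": [0,35,21.2],"delta_rot": [0,0,0],"gripper": 1},{"translation": [0,44.9,31],"delta_rot": [0,0,0],"gripper": 1},{"translation": [0,53.9,41.8],"delta_rot": [0,0,0],"gripper": 1},{"translation": [0,53.9,41.8],"delta_rot": [0,0,0],"gripper": 1}]'

```text
time_s: 22.1
tool_pos: [0.5232, -0.105, 0.112]
orientation: [0.002, -0.136, 0.991, -0.001]
wrist_force: [7.0, -1.3, 1.5]
opening: 0.137
grip_force: 40.0
```

```bash
python3 st.py
```

```text
dock xy [-58.3   0.4] z 112.0 yaw 4.7124348593770184 [ 1.60522605e-03 -1.36493491e-01  9.90639534e-01 -5.12923928e-04] F [ 7.  -1.3  1.5] [-2.46071747e-01 -1.63624648e-01  1.84961000e+00  2.49968620e-04
  1.45224609e+00 -2.09073943e+00] 22.1
```

Request:
send_rows --deltas '[{"translation": [0,4,5.7],"delta_rot": [0,0,0],"gripper": 1},{"translation": [0,7.8,11.6],"delta_rot": [0,0,0],"gripper": 1},{"translation": [0,11.2,17.7],"delta_rot": [0,0,0],"gripper": 1},{"translation": [0,14.4,24],"delta_rot": [0,0,0],"gripper": 1},{"translation": [0,17.2,30.4],"delta_rot": [0,0,0],"gripper": 1},{"translation": [0,18.5,33.6],"delta_rot": [0,0,0],"gripper": 1},{"translation": [0,18.5,33.6],"delta_rot": [0,0,0],"gripper": 1}]'

```text
time_s: 22.8
tool_pos: [0.5184, -0.0876, 0.0784]
orientation: [0.001, -0.136, 0.991, -0.0]
wrist_force: [8.3, 1.6, -4.1]
opening: 0.141
grip_force: 40.0
```

```bash
python3 st.py
```

```text
dock xy [-76.3   0.5] z 78.4 yaw 4.712092753484849 [ 1.45115420e-03 -1.36324080e-01  9.90663177e-01 -3.29649876e-04] F [ 8.3  1.6 -4.1] [-2.16224424e-01 -1.59854862e-01  1.90199475e+00  3.90564208e-04
  1.39650149e+00 -2.06058801e+00] 22.8
```

It is past centre: the bail now pulls the tool down. I'll follow it to about 2.86 and let go.

Request:
send_rows --deltas '[{"translation": [0,1.2,3.3],"delta_rot": [0,0,0],"gripper": 1},{"translation": [0,2.5,7],"delta_rot": [0,0,0],"gripper": 1},{"translation": [0,3.5,11],"delta_rot": [0,0,0],"gripper": 1},{"translation": [0,3.5,11],"delta_rot": [0,0,0],"gripper": 0.7},{"translation": [0,3.5,11],"delta_rot": [0,0,0],"gripper": 0.5},{"translation": [0,3.5,11],"delta_rot": [0,0,0],"gripper": 0.5},{"translation": [0,3.5,11],"delta_rot": [0,0,0],"gripper": 0.5},{"translation": [0,3.5,11],"delta_rot": [0,0,0],"gripper": 0.5},{"translation": [0,3.5,11],"delta_rot": [0,0,0],"gripper": 0.5},{"translation": [0,3.5,11],"delta_rot": [0,0,0],"gripper": 0.5}]'

```text
time_s: 23.8
tool_pos: [0.5167, -0.0846, 0.0663]
orientation: [-0.0, -0.136, 0.991, -0.0]
wrist_force: [-0.0, -0.5, -0.3]
opening: 0.5
grip_force: 0.0
```

```bash
python3 st.py; python3 bar.py
```

```text
dock xy [-79.7  -0.3] z 66.3 yaw 4.711750899510931 [-3.59960444e-05 -1.36154898e-01  9.90687561e-01 -7.90582713e-08] F [-0.  -0.5 -0.3] [-2.10990529e-01 -1.53652526e-01  1.91681123e+00 -2.51334125e-05
  1.37850158e+00 -2.05494030e+00] 23.8
scene th 2.919 err 7.1 [329.9 192.8] [324 190  13   7  54]
  TCP px [[322.8 197.9]] bar at 0,.07,.15 [[353.8, 162.2], [354.1, 159.8], [354.2, 157.2]]
side th 2.889 err 10.1 [300.2 178.6] [293 177  15   5  62]
  TCP px [[309.8 188.3]] bar at 0,.07,.15 [[304.4, 144.2], [304.6, 141.4], [304.7, 138.2]]
bar tri dock [27.8 18.2 27.3] [ 0.2 -2.1  0.3  1.7]
```

Request:
send_rows --deltas '[{"translation": [0,0,-10],"delta_rot": [0,0,0],"gripper": 0.5},{"translation": [0,0,-30],"delta_rot": [0,0,0],"gripper": 0.5},{"translation": [0,0,-60],"delta_rot": [0,0,0],"gripper": 0.5},{"translation": [0,0,-100],"delta_rot": [0,0,0],"gripper": 0.5},{"translation": [0,0,-140],"delta_rot": [0,0,0],"gripper": 0.5},{"translation": [60,0,-160],"delta_rot": [0,0,0],"gripper": 0.5},{"translation": [60,0,-160],"delta_rot": [0,0,0],"gripper": 0.5},{"translation": [60,0,-160],"delta_rot": [0,0,0],"gripper": 0.5}]'

```text
time_s: 24.7
tool_pos: [0.4582, -0.1012, 0.2281]
orientation: [0.001, -0.136, 0.991, -0.001]
wrist_force: [0.3, -0.2, 0.5]
opening: 0.501
grip_force: 0.0
```

```bash
python3 bar.py; python3 - <<'E'
from h import *
P=shot("side");S=shot("scene")
a=cv2.resize(P["color"][120:280,180:400],(400,291)); b=cv2.resize(S["color"][130:290,200:420],(400,291)); 
cv2.imwrite("pics/end.png",np.hstack([a,b])[:,:,::-1])
E
```

```text
scene th 2.904 err 0.4 [322.9 190.7] [309 186  28  11 116]
  TCP px [[344.4 157.7]] bar at 0,.07,.15 [[353.8, 162.2], [354.1, 159.8], [354.2, 157.2]]
side th 2.889 err 0.6 [310.7 178.5] [293 176  36   6 156]
  TCP px [[337.7 131.6]] bar at 0,.07,.15 [[304.4, 144.2], [304.6, 141.4], [304.7, 138.2]]
bar tri dock [-85.   -1.   97.8] [ 0.  -0.3  0.   0.2]
```

View pics/end.png

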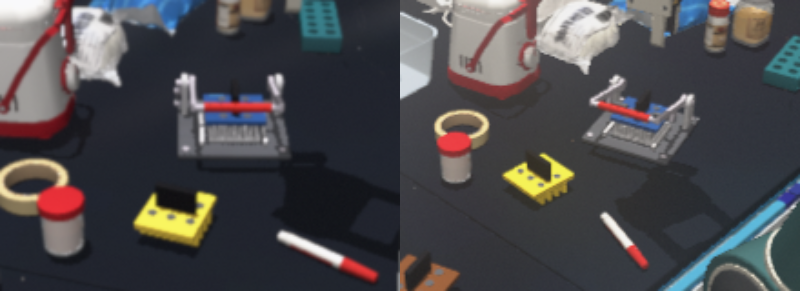

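The bail reads about 2.9 rad in both views, red bar over the seated block. The bystanders are untouched and the gripper is clear, so I'm handing in.

```bash
python3 -c "
from cell import *
print(hand_in())"
```

```text
the job is handed in; nothing more can be done
None
```

The blue block is seated in the cooling dock and the bail is clamped past centre over it at about 2.9 rad; I let go and handed the job in at about 25 s, but the hand-in call returned no verdict.

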